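Load the ultrasonic cleaner with printed jaw models and cover it

TASK

Wash the freshly printed jaw models: carry their tray over and tip it low above the cleaner's basket, so that all three slide gently off the open end into the basket; the resin is still tacky, so do not touch the models themselves and do not drop them from a height. Then set the empty tray back flat on its blue mat, and after that put the steel lid on the cleaner's tank, fully seated. Leave the articulator, the bottle and the pen cup as they stand.

Things in the scene. Friction and masses are not known exactly. Their poses are not given: they have to be found in the camera images.
- cleaner: Ultrasonic cleaner, fixed: white box 290 mm long (its x), 190 mm wide (y), 135 mm high. A steel collar round the tank mouth stands 10 mm above that (outside 240 x 160 mm, 4 mm thick); a wire basket hangs in the tank. Origin: centre of the underside; x along the long side, display on the +x end; z up. Turned up to 0.2 rad.
- basket_floor (a point): Centre of the basket's floor, 65 mm above the bench, axes as the cleaner's. The basket is 214 mm (x) by 134 mm (y) inside, its rim 72 mm above its floor (137 mm above the bench).
- tank_rim (a point): Centre of the collar's top plane, 145 mm above the bench, axes as the cleaner's. The lid's plate rests on this plane.
- tray: Aluminium tray, loose, 0.2 kg: floor 220 (x) by 138 mm (y), 2.5 mm thick; side walls 24 mm high, 132 mm apart inside; rear (-x) wall 30 mm high; +x end open, no lip. Smooth: models start to slide at a slope of 15 to 24 degrees. Origin: centre of the underside. Starts on the mat holding the models, open end away from the robot, within 0.75 rad of world x.
- tray_grip (a point): Centre of the tray's black grip plate, which rises from the rear wall leaning back by 15 degrees: 122 mm behind and 70 mm above the tray's origin; axes as the tray's. 10 mm thick along tray (cos 15, 0, sin 15), 70 mm wide (y), 52 mm long up the slope; down the plate is tray (sin 15, 0, -cos 15). A 4 mm sheet joins it to the rear wall.
- tray_lip (a point): Middle of the open end's edge, on the upper face of the tray floor: 110 mm ahead and 2.5 mm above the tray's origin; axes as the tray's.
- mat: Blue silicone mat, fixed, 260 mm (its x) by 200 mm (its y), 3 mm thick. Origin: centre of its underside, on the bench. Lies to the left or right of the cleaner (the lid is on the other side).
- lid: Steel lid, loose, 0.28 kg: plate 258 (x) by 178 mm (y) with a skirt turned down all round; the plate's underside is 8 mm above the skirt's edge. The skirt goes round the collar with 6 mm clearance a side. Origin: centre, level with the skirt's edge (8 mm below tank_rim when seated). Starts flat on the bench, handle up; a half turn makes no difference.
- lid_handle (a point): Middle of the lid's black bar handle, 41 mm above the lid's origin; along the lid's x, 100 mm long, 16 mm wide (y), 18 mm high; two posts 86 mm apart carry it 21 mm above the plate.
- upper_model: Printed upper jaw model, tan, solid: 64 mm wide (its y), 60 mm long (x), 28 mm high with the teeth, 50 g. Origin: centre of the underside. Lies teeth up on the tray.
- lower_model: Printed lower jaw model, green horseshoe, 64 mm wide (y), 50 mm long (x), 28 mm high, 40 g. Origin: centre of the underside.
- half_model: Printed half-jaw model, grey, a straight block 62 mm long (its x), 24 mm wide, 28 mm high, 35 g. Origin: centre of the underside.
- upper_mid (a point): Middle of the upper model, 12 mm above its underside.
- lower_mid (a point): Middle of the lower model, 12 mm above its underside.
- half_mid (a point): Middle of the half-jaw model, 12 mm above its underside.
- articulator: Bystander: metal articulator with plaster casts, about 108 x 75 mm and 120 mm high, 0.7 kg. Origin: centre of the underside. Leave it.
- bottle: Bystander: white bottle, 48 mm across, 135 mm high. Origin: centre of the underside. Leave it.
- pen_cup: Bystander: blue pen cup, 72 mm across, 85 mm high, with pens reaching to 160 mm. Origin: centre of the underside. Leave it.
Things that resemble listed ones, but are neither listed nor needed, are in the scene too. What is shaped like the lower_model but yellow is not meant.

How it is judged:
By the outcome, as a careful person would: the job done as asked, in the order asked, and still so for the second after the job is handed in, with the robot touching nothing.
It also fails if it takes over 72 s, if anything falls off the work surface, if the arm or the gripper's body presses on something with over 40 N, if the wrist force passes 120 N, or if a joint passes its speed limit or range.

ROBOT

A 6-joint arm with a two-finger parallel gripper is mounted at the origin on the work surface. World frame = base frame: x ahead of the robot, y to its left, z up, the work surface at z = 0. Lengths are in m, angles in rad, forces in N, time in s.
With the tool pointing down it reaches from about 0.4 to 0.825 m from the base axis. Payload 7 kg.
Tool frame: the origin (TCP) lies midway between the tips of the shut fingers; the grasp point (between the pads) lies 19 mm behind it; z points along the fingers, y is the line along which they close (so a half turn about z gives the same grasp; the last joint's range is limited). The gripper opens to 88 mm and grips with 3 to 60 N. Pads are 19 mm wide; open, the fingers measure 130 mm over their backs; the gripper's body (78 mm by 193 mm) begins 47 mm behind the grasp point.
Start: joints at [1.474, 0.359, 0.012, 0, -1.224, -0.288], TCP at [0.253, 0.626, 0.198] pointing down, gripper open.
Joint ranges: [-3.07, 3.07], [-1.43, 2.12], [-1.02, 1.25], [-3.03, 1.67], [-3.05, -0], [-3.03, 3.03]. Speed limits (rad/s): [2.39, 2.39, 3.01, 3.14, 3.14, 3.14].

INTERFACE

Orientations are given as [roll, pitch, yaw] about the fixed x, y, z axes, in that order (R = Rz(yaw) Ry(pitch) Rx(roll)).
In Python, from station import arm, grab_frame, camera_params, spot_in gives the robot as it stands.
- The arm moves only by the shell command python3 -m jog 'ROWS' [FORCE]. ROWS is JSON, a list that holds one entry, the list of rows, each a list of 7 numbers: the shift along the tool's x, y, z in mm, then the turn, a rotation vector about the tool's x, y, z in rad, then the finger opening in mm, from 0 to 87.6. In form: [[[x, y, z, wx, wy, wz, fingers], ...]]. A call has 1 to 20 rows; each row is the pose to reach, as a shift and turn from the pose commanded when the call began, along the tool's axes at that moment; what a row does not reach only later rows make up. A row lasts 1/8 s, in which the tool goes at most 62.5 mm and 10.7 degrees, less where a joint would pass 70% of its speed; a pose out of reach is approached as far as the arm can. A call with a gripper value outside its range is refused whole. The fingers move at their own pace and stop on an object; FORCE is the grip in N (left out, the last holds). Time passes only in rows, so rows that repeat a pose let the fingers close. It gives the time, the measured TCP pose, the force, the opening and the grip force at its end, in the units of the state.
- arm.get_state(): the state, without advancing time (a new reading comes with each control period).
- grab_frame(name): name is "scene" or "top" or "wrist"; returns (picture, depth): 384x512x3 uint8, blue, green, red; 384x512 float32, m along the optical axis (not along the pixel's ray), 0 where there is no reading.
- camera_params(name): a dict with "mtx" (3x3 intrinsics, pixels), "R" (3x3) and "t" (3): a world point X has camera coordinates R X + t. Camera axes: x right, y down, z forward; pixel columns grow to the right and rows downward; lengths in m; the calibration is good to about 2 mm. A picture is of the moment at which its call begins: read the wrist's pose just before it. camera_params takes no time and is no camera call; for the wrist camera it gives the pose at the moment of the call.
- arm.job_done(): hands the job in; it is judged then, once.
Trained networks look in the newest picture that a camera, given by its name, has taken for a name from the list of things; names that differ only in an ending like _2 or _b are one class to them, and where a whole thing is asked for, a point or a joint stands for the part that bears it (a point fixed in the world has none). Each returns a list of dicts, best first, with "confidence" (0 to 1); they miss things now and then, are a little off and sometimes report something else, mostly with a low value. They report only what shows in the picture. A call takes as long as a camera call. They do not tell look-alikes from the thing itself.
- spot_in(query, camera): "uv" ([column, row] in pixels, amid what is visible of it).
The state is a dict: "t": time; "q": joint angles; "qd": joint speeds; "joint_efforts": joint torques, N m; "eef_pos": TCP position; "ee_rot": TCP orientation; "force": force on the tool from outside, world axes, zero at the start; "moment": the same for the moment, N m; "width": finger opening in m; "gripper_force": force on a finger pad.
Only numpy, scipy, OpenCV 4.12 (cv2) and the standard library are available. Lean on these libraries where they do the work, as an engineer would, in place of code of your own. Each camera call takes 0.05 s, during which the arm holds its last target. There are 200 camera calls.

## Working session

There is one attempt and no reset: what is moved stays moved. The work goes in short steps, Python scripts to look and compute and a shell command to move; the robot and the scene stay as the last step left them, time stands still between calls to the robot, and variables do not carry over. Pictures are saved under pics/ and viewed, at most 10 in all, crops included, and the job is handed in when it is done.

```bash
ls; mkdir -p pics; python3 - <<'E'
from station import arm, grab_frame, camera_params, spot_in
import cv2, numpy as np
for c in ("top","scene"):
    im,d=grab_frame(c); cv2.imwrite(f"pics/{c}0.png",im); np.save(f"{c}0.npy",d)
    p=camera_params(c); print(c,p["mtx"][0],(-p["R"].T@p["t"]).round(3),p["R"].round(2).tolist())
s=arm.get_state(); print(s["t"],s["eef_pos"],s["ee_rot"],s["force"])
E
```

```text
pics
top [396.75066747   0.         257.44409523] [0.436 0.064 1.377] [[0.03, -1.0, -0.0], [-0.99, -0.03, -0.12], [0.12, 0.01, -0.99]]
scene [442.19805924   0.         253.91804461] [1.273 0.439 1.244] [[-0.49, 0.87, -0.01], [0.72, 0.4, -0.56], [-0.49, -0.28, -0.83]]
0.1 [0.2532166  0.62518014 0.19682356] [ 3.14010367e+00 -1.37324322e-04 -3.84884356e-01] [ 0.27765196 -0.12258374  0.03106292]
```

View pics/top0.png

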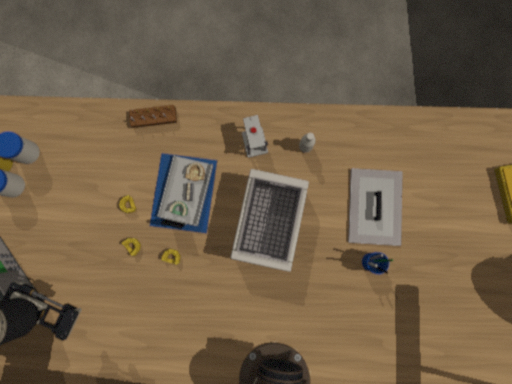

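View pics/scene0.png

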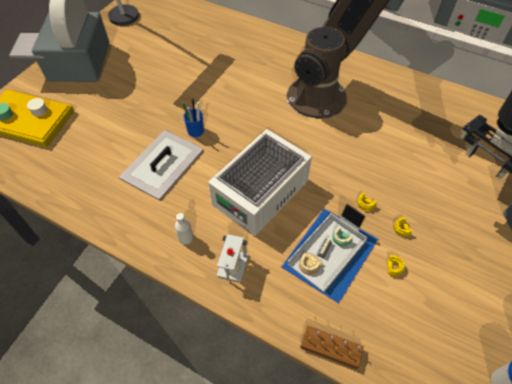

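The top view shows the mat and tray at about (185,192), the cleaner at (270,220), the lid at (376,206), the pen cup at (376,262), the articulator at (254,137) and the bottle at (307,142). The scene view agrees, and the tray's black grip plate faces the robot.

```bash
cat > h.py <<'E'
import numpy as np, cv2
from station import arm, grab_frame, camera_params, spot_in
def world(d,p):
    v,u=np.mgrid[:384,:512]; K=p["mtx"]
    c=np.stack([(u-K[0,2])/K[0,0]*d,(v-K[1,2])/K[1,1]*d,d],-1)
    return (c-p["t"])@p["R"]
def rect(P):
    r=cv2.minAreaRect((P[:,:2]*1000).astype(np.float32)); b=cv2.boxPoints(r)
    e=[b[1]-b[0],b[2]-b[1]]; e=max(e,key=np.linalg.norm); a=np.arctan2(e[1],e[0])
    a=(a+np.pi/2)%np.pi-np.pi/2
    return np.round(r[0],1),np.round(r[1],1),round(float(a),3)
def biggest(m):
    n,l,s,_=cv2.connectedComponentsWithStats(m.astype(np.uint8)); return l==1+np.argmax(s[1:,4])
E
python3 - <<'E'
from h import *
im=cv2.imread("pics/top0.png"); d=np.load("top0.npy"); W=world(d,camera_params("top")); z=W[...,2]; ok=d>0
u=np.arange(512)[None,:]+0*z; v=np.arange(384)[:,None]+0*z
print("bench z",np.median(z[300:330,120:200]))
def box(a,b,c,e): return (u>a)&(u<b)&(v>c)&(v<e)
m=biggest(box(225,315,160,280)&(z>.12)&ok); print("cleaner",rect(W[m]),np.percentile(z[m],[5,50,95]))
m=biggest(box(335,415,160,252)&(z>.005)&(z<.025)&ok); print("lid",rect(W[m]),np.median(z[m]))
m=biggest(box(345,405,180,235)&(z>.035)&ok); print("handle",rect(W[m]),np.median(z[m]))
m=biggest(box(350,405,245,280)&(z>.03)&ok); print("cup",rect(W[m]),z[m].max())
hsv=cv2.cvtColor(im,cv2.COLOR_BGR2HSV)
m=biggest(box(140,225,145,240)&(abs(hsv[...,0]-108.)<12)&(hsv[...,1]>140)); print("mat",rect(W[m&ok]))
m=biggest(box(140,225,145,240)&(hsv[...,1]<90)&(hsv[...,2]>90)); print("tray",rect(W[m&ok]))
m=biggest(box(150,200,205,240)&(z>.06)&ok); print("grip",rect(W[m]),z[m].max(),m.sum())
m=biggest(box(235,275,110,165)&(z>.04)&ok); print("artic",rect(W[m]),z[m].max())
m=biggest(box(295,320,125,160)&(z>.04)&ok); print("bottle",rect(W[m]),z[m].max())
E
```

```text
bench z 0.0010162428724132377
cleaner (array([521. ,  29.1]), array([190.1, 290.9]), -0.188) [0.13142731 0.13719599 0.14707817]
lid (array([ 581.5, -339. ]), array([191.8, 272.6]), -0.027) 0.012632646050992518
handle (array([ 583.6, -337.7]), array([17.4, 98.9]), -0.035) 0.050038833289534144
cup (array([ 392.1, -320.9]), array([66.9, 69.5]), -1.559) 0.16304589012272053
mat (array([618.1, 381.3]), array([ 95.1, 250.6]), -0.071)
tray (array([625.9, 327.3]), array([200.4, 242.2]), -0.107)
grip (array([500.9, 344.2]), array([68.6, 20.3]), 1.369) 0.10429737891186754 130
artic (array([806.9,  88.4]), array([106.1,  70.9]), 0.26) 0.12610091107862
bottle (array([787.6, -91.3]), array([47.6, 41.1]), 1.061) 0.14133134458390412
```

```bash
python3 - <<'E'
from h import *
im=cv2.imread("pics/top0.png"); d=np.load("top0.npy"); W=world(d,camera_params("top")); z=W[...,2]; ok=d>0
u=np.arange(512)[None,:]+0*z; v=np.arange(384)[:,None]+0*z
B=(u>140)&(u<225)&(v>145)&(v<240)&ok
hsv=cv2.cvtColor(im,cv2.COLOR_BGR2HSV)
m=B&(abs(hsv[...,0]-108.)<12)&(hsv[...,1]>140)&(z<.03)
m=cv2.morphologyEx(m.astype(np.uint8),cv2.MORPH_OPEN,np.ones((2,2)))>0
print("mat",rect(W[m]),m.sum())
m2=cv2.morphologyEx(m.astype(np.uint8),cv2.MORPH_CLOSE,np.ones((15,15)))>0
inner=B&(z>.0185)&(z<.06); 
m3=biggest(inner&(hsv[...,1]<110)&m2); print("tray walls",rect(W[m3]),m3.sum())
cv2.imwrite("pics/crop1.png",cv2.resize(im[140:245,130:230],None,fx=5.5,fy=5.5,interpolation=cv2.INTER_CUBIC))
K=camera_params("top")
for q in("tray","tray_grip","lid_handle","basket_floor","upper_model","lower_model","half_model"):
    for r in spot_in(q,"top")[:2]:
        a,b=map(int,np.round(r["uv"])); print(q,r["uv"],round(r["confidence"],2),W[b,a].round(3))
E
```

```text
mat (array([595. , 235.4]), array([389.7, 258.4]), 1.41) 875
tray walls (array([538.2, 405.7]), array([ 4.2, 23.5]), -0.029) 12
tray [178.6, 192.4] 0.88 [0.613 0.344 0.006]
tray_grip [188.8, 190.2] 0.19 [0.618 0.305 0.032]
lid_handle [376.1, 205.8] 0.88 [ 0.579 -0.33   0.045]
lid_handle [269.9, 218.6] 0.65 [0.525 0.026 0.042]
basket_floor [270.2, 214.8] 0.74 [0.537 0.027 0.066]
upper_model [194.0, 172.4] 0.87 [0.683 0.293 0.021]
upper_model [180.9, 194.9] 0.71 [0.603 0.337 0.007]
lower_model [176.9, 255.3] 0.76 [0.397 0.335 0.032]
lower_model [178.4, 205.1] 0.72 [0.567 0.345 0.011]
half_model [188.3, 189.2] 0.4 [0.621 0.309 0.033]
half_model [194.5, 169.7] 0.18 [0.69  0.293 0.023]
```

View pics/crop1.png

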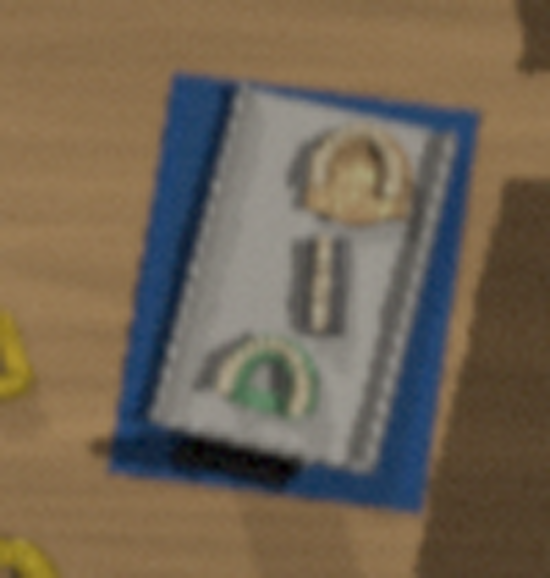

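The crop shows the mat with corners near (175,73), (480,112), (420,510) and (108,470). The tray walls run from (243,85)/(455,130) at the open end to (152,420)/(375,470) at the rear.

```bash
cat >> h.py <<'E'
def onplane(uv,z,p):
    r=p["R"].T@np.linalg.inv(p["mtx"])@np.array([*uv,1.]); c=-p["R"].T@p["t"]
    return c+r*(z-c[2])/r[2]
E
python3 - <<'E'
from h import *
p=camera_params("top")
f=lambda c,z:onplane((np.array(c)+.5)/5.5-.5+[130,140],z,p)
M=np.array([f(c,.003) for c in[(175,73),(480,112),(420,510),(108,470)]])
print("mat",M.mean(0).round(4),[round(float(np.linalg.norm(M[i]-M[i-1])),3) for i in range(4)],
 [round(float(np.arctan2(*(a)[1::-1])),3) for a in (M[0]-M[3],M[1]-M[2])], np.arctan2(*(M[0]-M[1])[1::-1])-np.pi/2)
T=np.array([f(c,.027) for c in[(243,85),(455,130),(375,470),(152,420)]])
print(T.round(4).tolist(),T.mean(0),[round(float(np.linalg.norm(T[i]-T[i-1])),3) for i in range(4)],
 [round(float(np.arctan2(*(a)[1::-1])),3) for a in (T[0]-T[3],T[1]-T[2])], np.arctan2(*(T[0]-T[1])[1::-1])-np.pi/2)
E
```

```text
mat [0.6137 0.3297 0.003 ] [0.257, 0.198, 0.257, 0.198] [-0.108, -0.108] -0.10279815960664296
[[0.7396, 0.365, 0.027], [0.7142, 0.23, 0.027], [0.4992, 0.2706, 0.027], [0.5264, 0.4102, 0.027]] [0.61986549 0.31893916 0.027     ] [0.218, 0.137, 0.219, 0.142] [-0.209, -0.187] -0.18559295306345613
```

```bash
cat >> h.py <<'E'
from scipy.spatial.transform import Rotation as Ro
def eul(r): return Ro.from_euler("xyz",r).as_matrix()
def tool_for_tray(o,yaw,pitch,off=(0,0,0),grip=(-.122,0,.070)):
    """TCP pose holding the tray (origin o, yaw, nose-down pitch); off: shift in tool axes; option B: tool y = -n"""
    T=Ro.from_euler("ZY",[yaw,pitch]).as_matrix(); a=np.radians(15)
    z=np.array([np.sin(a),0,-np.cos(a)]); y=-np.array([np.cos(a),0,np.sin(a)]); x=np.cross(y,z)
    R=T@np.stack([x,y,z],1)
    return np.array(o)+T@np.array(grip)+R@(np.array([0,0,.019])+off), R
def rows(p,R):
    s=arm.get_state(); R0=eul(s["ee_rot"]); p0=np.array(s["eef_pos"])
    print("mm",(R0.T@(p-p0)*1000).round(1),"rot",Ro.from_matrix(R0.T@R).as_rotvec().round(3),"t",round(s["t"],2),"q",np.round(s["q"],2))
E
python3 - <<'E'
from h import *
rows(*tool_for_tray((.620,.319,.003),-.197,0,off=(0,0,-.12)))
E
```

```text
mm [309.4 174.2  27.1] rot [0.219 0.181 1.375] t 0.45 q [ 1.47  0.36  0.01 -0.   -1.22 -0.29]
```

```bash
python3 -m jog '[[[309,174,27,0.219,0.181,1.375,60],[309,174,27,0.219,0.181,1.375,60],[309,174,27,0.219,0.181,1.375,60],[309,174,27,0.219,0.181,1.375,60],[309,174,27,0.219,0.181,1.375,60],[309,174,27,0.219,0.181,1.375,60],[309,174,27,0.219,0.181,1.375,60],[309,174,27,0.219,0.181,1.375,60],[309,174,27,0.219,0.181,1.375,60],[309,174,27,0.219,0.181,1.375,60],[309,174,27,0.219,0.181,1.375,60],[309,174,27,0.219,0.181,1.375,60]]]'
python3 - <<'E'
from h import *
rows(*tool_for_tray((.620,.319,.003),-.197,0,off=(0,0,0)))
im,d=grab_frame("wrist"); p=camera_params("wrist"); cv2.imwrite("pics/w1.png",im); np.save("w1.npy",d); print((-p["R"].T@p["t"]).round(3))
W=world(d,p); m=(d>0)&(W[...,2]>.06)&(W[...,2]<.11)
print(m.sum()); m=biggest(m); print(rect(W[m]),np.percentile(W[m],[2,50,98],axis=0).round(3))
E
```

```text
t: 1.95
eef_pos: [0.4745, 0.3484, 0.1707]
ee_rot: [-2.88, 0.0, -1.768]
force: [-0.2, 0.3, -0.2]
width: 0.0598
gripper_force: 0.0
mm [  0.4  -0.2 120.2] rot [-0.  0. -0.] t 1.95 q [ 1.14  0.14 -0.51  0.33 -0.89 -1.54]
[0.413 0.289 0.352]
1062
(array([493.1, 346. ]), array([69.8, 17.4]), 1.496) [[0.484 0.312 0.075]
 [0.492 0.342 0.099]
 [0.502 0.378 0.101]]
```

View pics/w1.png

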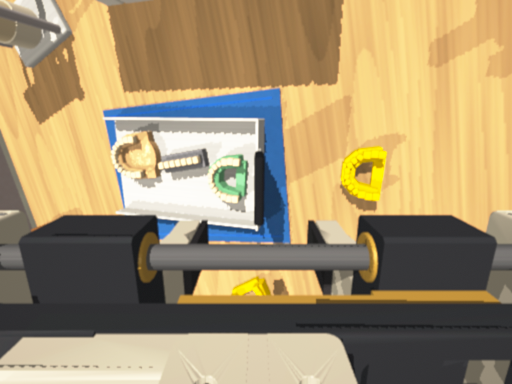

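The wrist view shows the tray ahead-left, with its wall tops at about (116,118)–(264,118) and (116,213)–(262,229). The black plate is at (259,155–228) and lies between the fingers' line.

```bash
python3 - <<'E'
from h import *
s=arm.get_state(); d=np.load("w1.npy"); p=camera_params("wrist"); W=world(d,p); z=W[...,2]
im=cv2.imread("pics/w1.png")
m=biggest((d>0)&(z>.085)&(z<.11)&(im.max(2)<70)); 
P=W[m][:,:2]; c=P.mean(0); e=np.linalg.svd(P-c)[2][0]; print("plate yaw",(np.arctan2(e[1],e[0]))%np.pi-np.pi/2,c)
for a,b in(((116,118),(264,118)),((116,213),(262,229)),((264,118),(264,228))):
    A,B=onplane(a,.027,p),onplane(b,.027,p); print(A.round(3),B.round(3),np.arctan2(*(A-B)[1::-1]).round(3))
# right inner wall and mat points
g=(d>0)&(z>.004)&(z<.012)&(im.max(2)-im.min(2).astype(int)<40)&(im.min(2)>110); g=biggest(g); print("floor",rect(W[g]))
E
```

```text
plate yaw -0.20128435701984326 [0.49182202 0.34364909]
[0.692 0.237 0.027] [0.492 0.276 0.027] -0.195
[0.74  0.367 0.027] [0.521 0.412 0.027] -0.203
[0.492 0.276 0.027] [0.518 0.411 0.027] -1.762
floor (array([625.7, 320.7]), array([132.4, 212.9]), -0.204)
```

```bash
python3 -m jog '[[[0,0,40,0,0,0,60],[0,0,80,0,0,0,60],[0,0,105,0,0,0,60],[0,0,120,0,0,0,60],[0,0,120,0,0,0,60],[0,0,120,0,0,0,40],[0,0,120,0,0,0,20],[0,0,120,0,0,0,8],[0,0,120,0,0,0,2],[0,0,120,0,0,0,2],[0,0,120,0,0,0,2],[0,0,120,0,0,0,2]]]' 60
python3 - <<'E'
from h import *
rows(*tool_for_tray((.620,.319,.003),-.2,0,off=(0,0,0)))
E
```

```text
t: 3.5
eef_pos: [0.5049, 0.3422, 0.0548]
ee_rot: [-2.88, 0.0, -1.768]
force: [-2.0, -0.7, 1.4]
width: 0.0096
gripper_force: 60.0
mm [-0.1 -0.3  0.2] rot [-0.     0.001  0.002] t 3.5 q [ 1.06  0.29 -0.66  0.46 -0.59 -1.64]
```

```bash
cat >> h.py <<'E'
C=np.array([.521,.029]); CY=-.188
def pour(xl,yl,pitch,clear=.005,zl=None):
    x=np.array([np.cos(CY),np.sin(CY)]); y=np.array([-np.sin(CY),np.cos(CY)])
    if zl is None: zl=.145+clear+.003-(.080-yl)*np.tan(pitch)
    T=Ro.from_euler("ZY",[CY-np.pi/2,pitch]).as_matrix()
    lip=np.array([*(C+xl*x+yl*y),zl]); o=lip-T@np.array([.110,0,.0025])
    print("lip z",round(zl,3)); return tool_for_tray(o,CY-np.pi/2,pitch)
E
python3 - <<'E'
from h import *
rows(*tool_for_tray((.620,.319,.223),-.2,-.07))
rows(*pour(-.025,0,-.07,zl=.24))
E
```

```text
mm [-2.000e-01 -5.190e+01 -2.051e+02] rot [0.07  0.001 0.002] t 3.5 q [ 1.06  0.29 -0.66  0.46 -0.59 -1.64]
lip z 0.24
mm [  74.2 -104.9 -198. ] rot [0.055 0.457 1.493] t 3.5 q [ 1.06  0.29 -0.66  0.46 -0.59 -1.64]
```

```bash
python3 -m jog '[[[0,-1,-4,0.01,0,0,2],[0,-3,-12,0.03,0,0,2],[0,-6,-25,0.05,0,0,2],[0,-12,-45,0.07,0,0,2],[0,-18,-70,0.07,0,0,2],[0,-24,-95,0.07,0,0,2],[0,-30,-120,0.07,0,0,2],[0,-37,-145,0.07,0,0,2],[0,-43,-170,0.07,0,0,2],[0,-48,-190,0.07,0,0,2],[0,-51,-201,0.07,0,0,2],[0,-52,-205,0.07,0,0,2]]]' 60
python3 - <<'E'
from h import *
rows(*pour(-.025,0,-.07,zl=.23))
im,d=grab_frame("wrist"); cv2.imwrite("pics/w2.png",im)
E
```

```text
t: 5.0
eef_pos: [0.5019, 0.3428, 0.2669]
ee_rot: [-2.809, 0.001, -1.768]
force: [0.4, -0.1, -2.9]
width: 0.0092
gripper_force: 60.1
lip z 0.23
mm [ 74.2 -49.   20.8] rot [0.    0.51  1.476] t 5.0 q [ 1.13  0.08 -0.39  0.37 -1.05 -1.51]
```

View pics/w2.png

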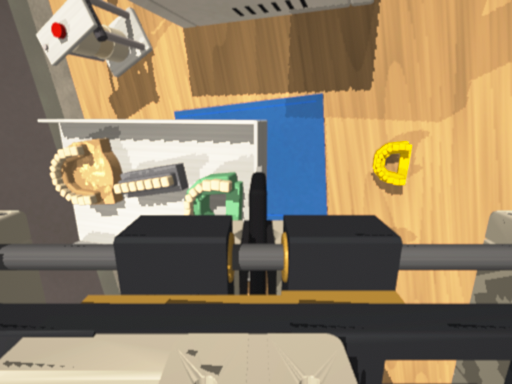

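The tray hangs level in the grip with all three models in place: upper at (85,172), half at (150,180), lower at (215,195).

```bash
python3 -m jog '[[[1,-1,0,0,0.01,0.03,2],[3,-2,1,0,0.03,0.09,2],[8,-5,2,0,0.06,0.18,2],[14,-9,4,0,0.1,0.29,2],[20,-13,6,0,0.138,0.4,2],[26,-17,7,0,0.176,0.51,2],[31,-20,9,0,0.214,0.62,2],[37,-24,10,0,0.252,0.73,2],[43,-28,12,0,0.29,0.84,2],[48,-32,14,0,0.328,0.95,2],[54,-35,15,0,0.366,1.06,2],[60,-39,17,0,0.404,1.17,2],[65,-43,18,0,0.442,1.28,2],[70,-46,20,0,0.475,1.375,2],[73,-48,21,0,0.498,1.44,2],[74,-49,21,0,0.51,1.476,2],[74,-49,21,0,0.51,1.476,2]]]' 60
python3 - <<'E'
from h import *
for th in (-.07,.14,.2): rows(*pour(-.025,.0,th))
im,d=grab_frame("top"); p=camera_params("top"); W=world(d,p); np.save("top1.npy",d)
cv2.imwrite("pics/top1.png",cv2.resize(im[120:300,150:350],None,fx=3.5,fy=3.5,interpolation=cv2.INTER_CUBIC))
E
```

```text
t: 7.18
eef_pos: [0.54, 0.2598, 0.2618]
ee_rot: [-2.809, -0.001, 2.953]
force: [0.3, -0.4, -2.4]
width: 0.0095
gripper_force: 60.1
lip z 0.159
mm [ 0.5 22.6 66.3] rot [-0.001 -0.001 -0.   ] t 7.17 q [ 0.88  0.36  0.04  0.16 -1.55 -2.67]
lip z 0.142
mm [ 0.5  1.4 41.6] rot [-0.211 -0.001 -0.001] t 7.17 q [ 0.88  0.36  0.04  0.16 -1.55 -2.67]
lip z 0.137
mm [ 0.5 -6.2 35.7] rot [-0.271 -0.001 -0.001] t 7.17 q [ 0.88  0.36  0.04  0.16 -1.55 -2.67]
```

View pics/top1.png

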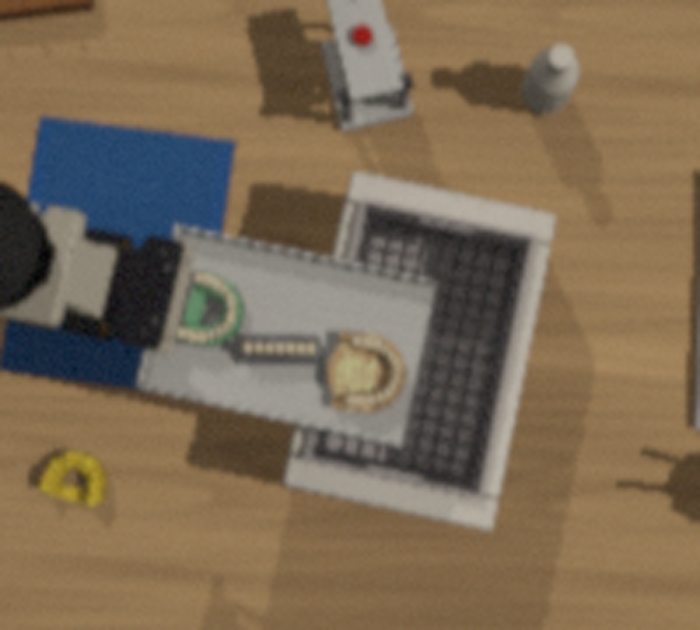

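The tray is over the cleaner: upper at (362,372), half (280,348), lower (208,308). The open end is over the middle of the basket.

```bash
python3 -m jog '[[[0,-0.5,2,-0.02,0,0,2],[0,-1,6,-0.05,0,0,2],[0,-2,12,-0.09,0,0,2],[0,-3,18,-0.135,0,0,2],[0,-4,24,-0.18,0,0,2],[0,-5,29,-0.22,0,0,2],[0,-6,33,-0.25,0,0,2],[0,-6,36,-0.271,0,0,2],[0,-6,36,-0.271,0,0,2]]]' 60
python3 - <<'E'
from h import *
for th in (.2,.24,.28,.32,.36,.40,.44): rows(*pour(-.025,.0,th))
im,d=grab_frame("scene"); W=world(d,camera_params("scene")); cv2.imwrite("pics/s1.png",cv2.resize(im[110:260,190:360],None,fx=4,fy=4,interpolation=cv2.INTER_CUBIC))
E
```

```text
t: 8.35
eef_pos: [0.5363, 0.2422, 0.2304]
ee_rot: [-3.08, -0.001, 2.953]
force: [-0.1, 0.0, -2.2]
width: 0.0094
gripper_force: 60.0
lip z 0.137
mm [0.2 0.5 0.3] rot [ 0.001 -0.001 -0.001] t 8.35 q [ 0.78  0.22 -0.12  0.04 -1.28 -2.55]
lip z 0.133
mm [ 0.2 -3.7 -4.5] rot [-0.039 -0.001 -0.001] t 8.35 q [ 0.78  0.22 -0.12  0.04 -1.28 -2.55]
lip z 0.13
mm [ 0.2 -8.3 -9.1] rot [-0.079 -0.001 -0.001] t 8.35 q [ 0.78  0.22 -0.12  0.04 -1.28 -2.55]
lip z 0.126
mm [  0.2 -13.1 -13.4] rot [-0.119 -0.001 -0.001] t 8.35 q [ 0.78  0.22 -0.12  0.04 -1.28 -2.55]
lip z 0.123
mm [  0.2 -18.2 -17.4] rot [-0.159 -0.001 -0.001] t 8.35 q [ 0.78  0.22 -0.12  0.04 -1.28 -2.55]
lip z 0.119
mm [  0.2 -23.7 -21.1] rot [-0.199 -0.    -0.001] t 8.35 q [ 0.78  0.22 -0.12  0.04 -1.28 -2.55]
lip z 0.115
mm [  0.2 -29.4 -24.4] rot [-0.239 -0.    -0.001] t 8.35 q [ 0.78  0.22 -0.12  0.04 -1.28 -2.55]
```

View pics/s1.png

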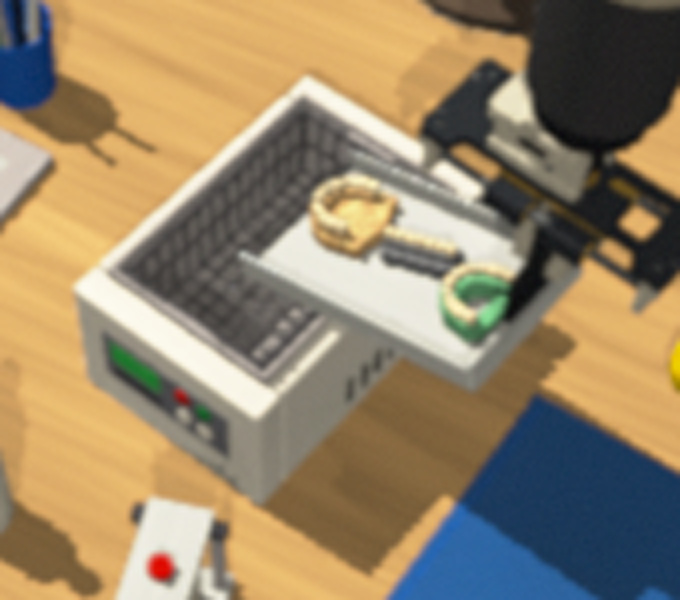

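The open end hangs over the basket just above the collar, and all three models are still in place.

```bash
cat > track.py <<'E'
from h import *
print("Fz",round(arm.get_state()["force"][2],2))
im,d=grab_frame("top"); W=world(d,camera_params("top"))
x=np.array([np.cos(CY),np.sin(CY)]); y=np.array([-np.sin(CY),np.cos(CY)])
for q in("upper_model","lower_model","half_model"):
    for r in spot_in(q,"top")[:4]:
        a,b=map(int,np.round(r["uv"])); w=W[b,a]; v=w[:2]-C
        if abs(v@x)<.14 and -.1<v@y<.3: print(q,round(r["confidence"],2),"cleaner xy",round(float(v@x),3),round(float(v@y),3),"z",w[2].round(3))
E
python3 -m jog '[[[0,-2,-2,-0.02,0,0,2],[0,-4,-4,-0.04,0,0,2],[0,-6,-7,-0.06,0,0,2],[0,-8,-9,-0.08,0,0,2],[0,-11,-11,-0.1,0,0,2],[0,-11,-11,-0.1,0,0,2],[0,-11,-11,-0.1,0,0,2]]]' 60; python3 track.py
```

```text
t: 9.28
eef_pos: [0.5346, 0.2325, 0.2419]
ee_rot: [3.103, -0.001, 2.953]
force: [-0.6, 0.1, -3.2]
width: 0.0095
gripper_force: 60.0
Fz -3.2
upper_model 0.58 cleaner xy -0.038 0.046 z 0.154
upper_model 0.39 cleaner xy -0.026 0.098 z 0.178
```

```bash
python3 -m jog '[[[0,-1,-1,-0.01,0,0,2],[0,-2,-2,-0.02,0,0,2],[0,-3,-3,-0.03,0,0,2],[0,-5,-4,-0.04,0,0,2],[0,-5,-4,-0.04,0,0,2],[0,-5,-4,-0.04,0,0,2]]]' 60; python3 track.py
```

```text
t: 10.22
eef_pos: [0.5336, 0.2274, 0.2458]
ee_rot: [3.063, -0.001, 2.953]
force: [0.1, 0.3, -2.1]
width: 0.0097
gripper_force: 60.0
Fz -2.11
upper_model 0.68 cleaner xy -0.043 0.038 z 0.155
half_model 0.69 cleaner xy -0.028 0.079 z 0.176
half_model 0.46 cleaner xy -0.026 0.082 z 0.174
```

```bash
python3 -m jog '[[[0,-1,-1,-0.01,0,0,2],[0,-3,-2,-0.02,0,0,2],[0,-3,-2,-0.02,0,0,2],[0,-3,-2,-0.02,0,0,2]]]' 60; python3 track.py
```

```text
t: 10.92
eef_pos: [0.533, 0.2243, 0.2476]
ee_rot: [3.043, -0.0, 2.953]
force: [-0.2, -0.5, -3.5]
width: 0.0094
gripper_force: 60.0
Fz -3.49
upper_model 0.93 cleaner xy -0.042 0.035 z 0.143
```

```bash
python3 -m jog '[[[0,-1,-1,-0.01,0,0,2],[0,-3,-2,-0.02,0,0,2],[0,-3,-2,-0.02,0,0,2],[0,-3,-2,-0.02,0,0,2]]]' 60; python3 track.py
```

```text
t: 11.62
eef_pos: [0.5324, 0.2212, 0.2493]
ee_rot: [3.023, -0.0, 2.953]
force: [0.2, -0.5, -2.9]
width: 0.0094
gripper_force: 60.0
Fz -2.93
upper_model 0.93 cleaner xy -0.042 0.035 z 0.145
```

```bash
python3 -m jog '[[[0,-1,-1,-0.01,0,0,2],[0,-3,-2,-0.02,0,0,2],[0,-3,-2,-0.02,0,0,2],[0,-3,-2,-0.02,0,0,2]]]' 60; python3 track.py
```

```text
t: 12.32
eef_pos: [0.5318, 0.218, 0.2509]
ee_rot: [3.003, -0.0, 2.953]
force: [-0.1, 0.9, -1.9]
width: 0.0093
gripper_force: 60.0
Fz -1.93
upper_model 0.58 cleaner xy -0.042 0.032 z 0.149
lower_model 0.46 cleaner xy -0.037 0.055 z 0.149
half_model 0.48 cleaner xy -0.029 0.069 z 0.178
```

```bash
python3 -m jog '[[[0,-1.5,-1,-0.01,0,0,2],[0,-3,-2,-0.02,0,0,2],[0,-3,-2,-0.02,0,0,2],[0,-3,-2,-0.02,0,0,2],[0,-3,-2,-0.02,0,0,2]]]' 60; python3 track.py
```

```text
t: 13.15
eef_pos: [0.5312, 0.215, 0.2524]
ee_rot: [2.983, -0.001, 2.953]
force: [0.4, -0.4, -2.6]
width: 0.009
gripper_force: 60.0
Fz -2.59
upper_model 0.67 cleaner xy -0.036 0.024 z 0.143
```

```bash
python3 -m jog '[[[0,-1.5,-1,-0.01,0,0,2],[0,-1.5,-1,-0.01,0,0,2],[0,-1.5,-1,-0.01,0,0,2],[0,-1.5,-1,-0.01,0,0,2],[0,-1.5,-1,-0.01,0,0,2],[0,-1.5,-1,-0.01,0,0,2]]]' 60; python3 track.py; python3 - <<'E'
from h import *
im,d=grab_frame("scene"); cv2.imwrite("pics/s2.png",cv2.resize(im[110:260,190:360],None,fx=4,fy=4,interpolation=cv2.INTER_CUBIC))
E
```

```text
t: 14.1
eef_pos: [0.5309, 0.2134, 0.2531]
ee_rot: [2.973, -0.001, 2.953]
force: [1.2, 0.1, -2.6]
width: 0.0097
gripper_force: 60.0
Fz -2.6
upper_model 0.76 cleaner xy -0.03 -0.04 z 0.107
lower_model 0.64 cleaner xy -0.019 0.056 z 0.155
half_model 0.6 cleaner xy -0.037 0.011 z 0.152
```

View pics/s2.png

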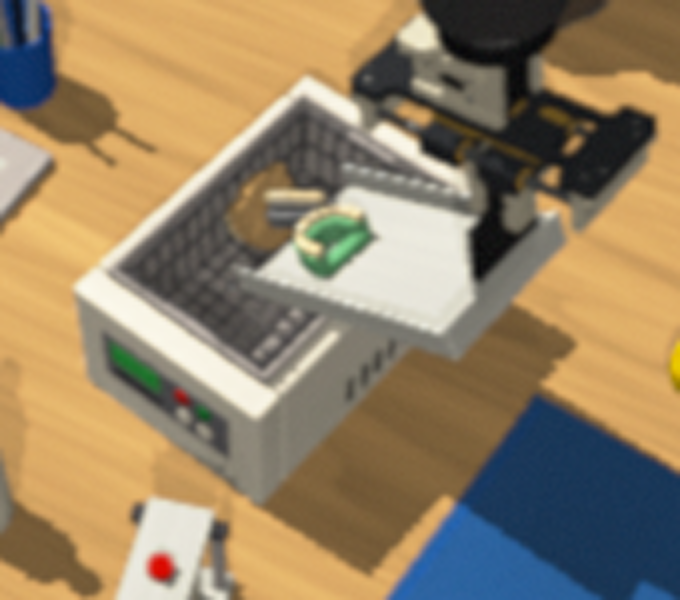

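The upper model is down in the basket at (262,210), the half model is just leaving the lip at (295,200), and the lower is following at (330,240).

```bash
python3 -m jog '[[[0,0,0,0,0,0,2],[-10,0,0,0,0,0,2],[-22,0,0,0,0,0,2],[-34,0,0,0,0,0,2],[-40,0,0,0,0,0,2],[-40,0,0,0,0,0,2]]]' 60; python3 track.py
```

```text
t: 15.1
eef_pos: [0.5707, 0.2056, 0.2527]
ee_rot: [2.973, -0.001, 2.953]
force: [0.3, 0.0, -2.4]
width: 0.0095
gripper_force: 60.0
Fz -2.39
upper_model 0.73 cleaner xy -0.04 -0.042 z 0.11
lower_model 0.59 cleaner xy 0.034 0.01 z 0.142
half_model 0.69 cleaner xy -0.008 -0.015 z 0.136
```

```bash
python3 -m jog '[[[0,0,0,0,0,0,2],[0,0,0,0,0,0,2],[0,0,0,0,0,0,2],[0,0,0,0,0,0,2]]]' 60; python3 track.py; python3 - <<'E'
from h import *
im,d=grab_frame("scene"); im2,_=grab_frame("top")
f=lambda i:cv2.resize(i,(390,390),interpolation=cv2.INTER_CUBIC)
cv2.imwrite("pics/s3.png",np.hstack([f(im[110:250,200:340]),f(im2[155:285,210:340])]))
E
```

```text
t: 15.8
eef_pos: [0.5702, 0.2059, 0.2531]
ee_rot: [2.973, -0.001, 2.953]
force: [0.0, 0.7, -1.8]
width: 0.0091
gripper_force: 60.0
Fz -1.81
upper_model 0.74 cleaner xy -0.042 -0.046 z 0.111
lower_model 0.69 cleaner xy 0.024 0.037 z 0.145
half_model 0.48 cleaner xy -0.005 -0.017 z 0.135
```

View pics/s3.png

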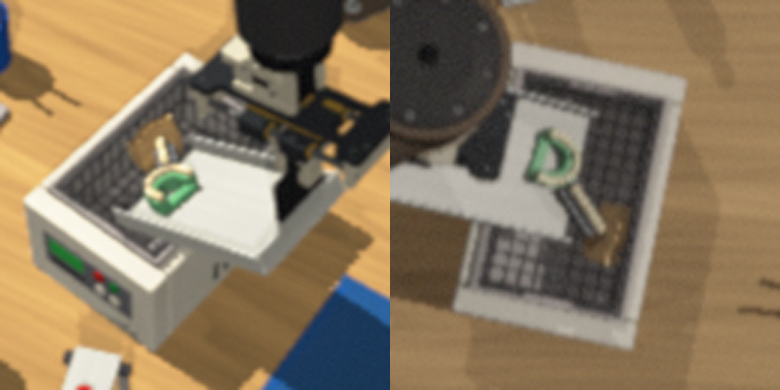

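The half model bridges the lip and the upper model at (180,150)/(585,210), and the lower model sits behind it. I'll shift the tray further along the cleaner's +x and retreat slightly.

```bash
python3 -m jog '[[[-5,0,0,0,0,0,2],[-11,0,0,0,0,0,2],[-17,0,0,0,0,0,2],[-20,0,0,0,0,0,2],[-20,0,0,0,0,0,2],[-20,0,0,0,0,0,2],[-20,0,0,0,0,0,2]]]' 60; python3 track.py; python3 - <<'E'
from h import *
for th,yl in ((.43,0),(.5,.01),(.55,.015),(.6,.02)): rows(*pour(.035,yl,th))
E
```

```text
t: 16.98
eef_pos: [0.5896, 0.2021, 0.2532]
ee_rot: [2.973, -0.001, 2.953]
force: [0.0, 0.1, -2.2]
width: 0.0091
gripper_force: 60.0
Fz -2.22
upper_model 0.83 cleaner xy -0.037 -0.039 z 0.098
lower_model 0.57 cleaner xy 0.072 -0.033 z 0.086
lower_model 0.16 cleaner xy 0.027 0.057 z 0.141
half_model 0.67 cleaner xy 0.003 -0.024 z 0.097
lip z 0.116
mm [ 0.2  3.4 -1.9] rot [ 0.    -0.001 -0.   ] t 17.18 q [ 0.56  0.2  -0.04 -0.13 -1.22 -2.28]
lip z 0.115
mm [  0.2   5.1 -12.9] rot [-0.07  -0.001 -0.   ] t 17.18 q [ 0.56  0.2  -0.04 -0.13 -1.22 -2.28]
lip z 0.113
mm [  0.2   3.5 -20.3] rot [-0.12  -0.001 -0.   ] t 17.18 q [ 0.56  0.2  -0.04 -0.13 -1.22 -2.28]
lip z 0.112
mm [  0.2   1.5 -27.7] rot [-0.17  -0.001 -0.   ] t 17.18 q [ 0.56  0.2  -0.04 -0.13 -1.22 -2.28]
```

```bash
python3 -m jog '[[[0,5,-2,0,0,0,2],[0,12,-4,0,0,0,2],[0,25,-8,0,0,0,2],[0,42,-16,0,0,0,2],[0,60,-30,0,0,0,2],[0,60,-45,0.05,0,0,2],[0,60,-60,0.1,0,0,2],[0,60,-60,0.1,0,0,2]]]' 60; python3 track.py; python3 - <<'E'
from h import *
d=grab_frame("top")[1]; W=world(d,camera_params("top"))
x=np.array([np.cos(CY),np.sin(CY)]); y=np.array([-np.sin(CY),np.cos(CY)])
V=(W[...,:2]-C); a=V@x; b=V@y
for y0 in np.arange(-.06,.07,.02):
    print([int(1000*np.median(W[...,2][m])) if (m:=(d>0)&(abs(a-x0)<.01)&(abs(b-y0)<.01)).any() else None for x0 in np.arange(-.1,.11,.02)])
E
```

```text
t: 18.18
eef_pos: [0.6, 0.2523, 0.3236]
ee_rot: [3.071, 0.002, 2.955]
force: [-0.1, -0.8, -2.2]
width: 0.0095
gripper_force: 60.0
Fz -2.25
upper_model 0.5 cleaner xy -0.039 -0.045 z 0.112
lower_model 0.63 cleaner xy 0.036 -0.022 z 0.122
lower_model 0.63 cleaner xy -0.026 -0.014 z 0.09
half_model 0.47 cleaner xy 0.003 -0.024 z 0.093
[63, 45, 118, 125, 123, 116, 49, 44, 49, 62, 66]
[45, 42, 99, 106, 101, 88, 84, 114, 86, 42, 45]
[43, 42, 42, 61, 85, 88, 92, 118, 88, 46, 48]
[42, 42, 41, 41, 54, 43, 42, 44, 92, 42, 49]
[43, 42, 42, 41, 41, 43, 42, 42, 42, 42, 61]
[44, 43, 42, 43, 202, 203, 203, 203, 204, 203, 204]
[62, 42, 43, 45, 210, 211, 211, 210, 210, 210, 211]
```

All three models are in the basket, and everything there is below 125 mm. Next I level the tray and bring it back.

```bash
python3 - <<'E'
from h import *
rows(*pour(.035,.08,0,zl=.24))
E
```

```text
lip z 0.24
mm [ 0.2 72.8 37.8] rot [ 0.331 -0.001 -0.   ] t 18.43 q [ 0.67  0.24  0.14 -0.05 -1.42 -2.42]
```

```bash
python3 -m jog '[[[0,15,2,0.1,0,0,2],[0,35,12,0.2,0,0,2],[0,55,25,0.28,0,0,2],[0,73,38,0.331,0,0,2],[0,73,38,0.331,0,0,2],[0,73,38,0.331,0,0,2]]]' 60
python3 - <<'E'
from h import *
rows(*tool_for_tray((.614,.330,.12),-.106,0))
d=grab_frame("top")[1]; W=world(d,camera_params("top"))
T=Ro.from_euler("Z",CY-np.pi/2).as_matrix(); x=np.array([np.cos(CY),np.sin(CY)]); y=np.array([-np.sin(CY),np.cos(CY)])
lip=np.array([*(C+.035*x+.08*y),.24]); o=lip-T@[.11,0,.0025]
V=(W-o)@T; m=(d>0)&(V[...,2]>-.02)&(V[...,2]<.05)&(abs(V[...,1])<.055)&(abs(V[...,0]-.02)<.08)
A=np.c_[V[m][:,:2],np.ones(m.sum())]; print(np.linalg.lstsq(A,V[m][:,2],rcond=None)[0],m.sum(),np.percentile(V[m][:,2],[1,50,99]))
E
```

```text
t: 19.18
eef_pos: [0.6133, 0.3241, 0.2893]
ee_rot: [-2.88, -0.001, 2.953]
force: [0.6, -0.0, -2.6]
width: 0.0095
gripper_force: 60.0
mm [117.1  26.9 114.7] rot [ 0.    -0.428 -1.597] t 19.18 q [ 0.85  0.48  0.32  0.13 -1.64 -2.61]
[-2.99678094e-03  7.31982029e-05  3.07746921e-03] 2085 [-0.00197388  0.00302859  0.00831734]
```

```bash
python3 -m jog '[[[8,0,1,0,-0.03,-0.11,2],[20,0,3,0,-0.071,-0.266,2],[31,0,5,0,-0.114,-0.426,2],[43,0,7,0,-0.157,-0.586,2],[55,0,8,0,-0.2,-0.746,2],[66,0,10,0,-0.243,-0.906,2],[78,1,12,0,-0.286,-1.066,2],[90,1,14,0,-0.329,-1.226,2],[102,1,16,0,-0.372,-1.386,2],[112,1,17,0,-0.41,-1.53,2],[117,1,18,0,-0.428,-1.597,2],[117,1,18,0,-0.428,-1.597,2],[117,1,18,0,-0.428,-1.597,2]]]' 60
python3 - <<'E'
from h import *
rows(*tool_for_tray((.614,.330,.015),-.106,0))
rows(*tool_for_tray((.614,.330,.003),-.106,0))
E
```

```text
t: 20.85
eef_pos: [0.4979, 0.3422, 0.2728]
ee_rot: [-2.88, 0.001, -1.679]
force: [0.7, 0.8, -2.1]
width: 0.0097
gripper_force: 60.0
mm [  0.   53.7 199. ] rot [-0.     0.    -0.002] t 20.85 q [ 1.09  0.08 -0.32  0.28 -1.09 -1.32]
mm [  0.   56.8 210.6] rot [-0.     0.    -0.002] t 20.85 q [ 1.09  0.08 -0.32  0.28 -1.09 -1.32]
```

```bash
python3 -m jog '[[[0,10,37,0,0,0,2],[0,22,80,0,0,0,2],[0,34,125,0,0,0,2],[0,44,165,0,0,0,2],[0,50,185,0,0,0,2],[0,53,195,0,0,0,2],[0,54,200,0,0,0,2],[0,55,204,0,0,0,2],[0,56,207,0,0,0,2],[0,57,209.5,0,0,0,2],[0,57,209.5,0,0,0,2]]]' 60
```

```text
t: 22.22
eef_pos: [0.4967, 0.3429, 0.055]
ee_rot: [-2.88, -0.0, -1.676]
force: [0.4, 1.1, -0.2]
width: 0.0097
gripper_force: 60.0
```

```bash
python3 -m jog '[[[0,0,1,0,0,0,2],[0,0,1,0,0,0,14],[0,0,1,0,0,0,24],[0,0,1,0,0,0,40],[0,0,1,0,0,0,60],[0,0,1,0,0,0,60],[0,0,-30,0,0,0,60],[0,0,-80,0,0,0,60],[0,0,-130,0,0,0,60],[0,0,-170,0,0,0,60]]]'
python3 - <<'E'
from h import *
im,d=grab_frame("wrist"); p=camera_params("wrist"); W=world(d,p); z=W[...,2]
g=biggest((d>0)&(z>.003)&(z<.012)&(im.max(2).astype(int)-im.min(2)<40)&(im.min(2)>110)); print("floor",rect(W[g]))
A=np.c_[W[g][:,:2],np.ones(g.sum())]; print(np.linalg.lstsq(A,W[g][:,2],rcond=None)[0],g.sum())
a=-.03; s=arm.get_state()
# lid grasp: tool down, psi; hover 
def lidpose(c,yaw,z):
    R=Ro.from_euler("ZYX",[yaw+np.pi,0,np.pi]).as_matrix(); return np.array([c[0],c[1],z]),R
rows(*lidpose((.5836,-.3377),-.035,.20))
E
```

```text
t: 23.48
eef_pos: [0.4525, 0.3477, 0.2211]
ee_rot: [-2.88, 0.001, -1.676]
force: [1.6, 0.4, -0.5]
width: 0.06
gripper_force: 0.0
floor (array([524.3, 292.6]), array([14.3, 30.8]), -1.235)
[-0.01654248 -0.00795209  0.02250381] 72
mm [ 670.3 -188.3   73.9] rot [-0.208  0.204  1.491] t 23.52 q [ 1.18  0.05 -0.46  0.3  -0.99 -1.44]
```

```bash
python3 -m jog '[[[0,0,-30,0,0,0,70],[50,-20,-20,-0.03,0.03,0.2,70],[670,-188,74,-0.208,0.204,1.491,70],[670,-188,74,-0.208,0.204,1.491,70],[670,-188,74,-0.208,0.204,1.491,70],[670,-188,74,-0.208,0.204,1.491,70],[670,-188,74,-0.208,0.204,1.491,70],[670,-188,74,-0.208,0.204,1.491,70],[670,-188,74,-0.208,0.204,1.491,70],[670,-188,74,-0.208,0.204,1.491,70],[670,-188,74,-0.208,0.204,1.491,70],[670,-188,74,-0.208,0.204,1.491,70],[670,-188,74,-0.208,0.204,1.491,70],[670,-188,74,-0.208,0.204,1.491,70],[670,-188,74,-0.208,0.204,1.491,70],[670,-188,74,-0.208,0.204,1.491,70]]]'
python3 - <<'E'
from h import *
im,d=grab_frame("wrist"); p=camera_params("wrist"); W=world(d,p); z=W[...,2]
m=(d>0)&(z>.035)&(z<.06)&(np.hypot(W[...,0]-.584,W[...,1]+.338)<.09)
if m.sum()>20: m=biggest(m); print("handle w",rect(W[m]),m.sum())
im,d=grab_frame("top"); p=camera_params("top"); W=world(d,p); z=W[...,2]; cv2.imwrite("pics/top2.png",im)
T=Ro.from_euler("Z",-.106).as_matrix(); V=(W-[.614,.33,.003])@T
g=(d>0)&(abs(V[...,0])<.09)&(abs(V[...,1])<.055); A=np.c_[V[g][:,:2],np.ones(g.sum())]; print("tray floor",np.linalg.lstsq(A,V[g][:,2],rcond=None)[0],np.percentile(V[g][:,2],[1,50,99]))
m=(d>0)&(z>.035)&(z<.06)&(np.hypot(W[...,0]-.584,W[...,1]+.338)<.09)
if m.sum()>20: m=biggest(m); print("handle t",rect(W[m]),m.sum())
s=arm.get_state(); print(s["eef_pos"],s["ee_rot"],s["q"])
E
```

```text
t: 25.52
eef_pos: [0.5821, -0.3389, 0.1969]
ee_rot: [-3.135, -0.003, 3.107]
force: [0.1, 0.1, -0.3]
width: 0.0703
gripper_force: 0.0
handle w (array([ 581.6, -337.5]), array([15.9, 99.3]), -0.039) 1058
tray floor [-0.00194101 -0.00042452  0.00397376] [-0.0024937   0.00397984  0.01059054]
[ 0.58213753 -0.33900237  0.19696722] [-3.13457311 -0.00319437  3.10679527] [-0.23389448  0.35651224  0.00387556  0.00800013 -1.21991286 -1.37444449]
```

```bash
cat >> h.py <<'E'
def lidpose(c,yaw,z):
    return np.array([c[0],c[1],z]),Ro.from_euler("ZYX",[yaw+np.pi,0,np.pi]).as_matrix()
E
python3 - <<'E'
from h import *
rows(*lidpose((.5825,-.3377),-.037,.024))
E
```

```text
mm [ -0.9   2.5 173. ] rot [-0.007 -0.003  0.002] t 25.62 q [-0.23  0.36  0.    0.01 -1.22 -1.37]
```

```bash
python3 -m jog '[[[-1,1,40,-0.007,-0.003,0.002,60],[-1,1.5,90,-0.007,-0.003,0.002,60],[-1,2,135,-0.007,-0.003,0.002,60],[-1,2,160,-0.007,-0.003,0.002,60],[-1,2,173,-0.007,-0.003,0.002,60],[-1,2,173,-0.007,-0.003,0.002,40],[-1,2,173,-0.007,-0.003,0.002,20],[-1,2,173,-0.007,-0.003,0.002,8],[-1,2,173,-0.007,-0.003,0.002,8],[-1,2,173,-0.007,-0.003,0.002,8],[-1,2,173,-0.007,-0.003,0.002,8]]]' 50
python3 - <<'E'
from h import *
rows(*lidpose((.5825,-.3377),-.037,.26))
E
```

```text
t: 27.0
eef_pos: [0.5821, -0.3393, 0.0235]
ee_rot: [3.142, -0.001, 3.103]
force: [-0.6, -0.1, 0.1]
width: 0.0096
gripper_force: 0.0
mm [-1.000e-01  1.600e+00 -2.365e+02] rot [ 0.    -0.001 -0.001] t 27.0 q [-0.24  0.5  -0.19  0.   -0.88 -1.37]
```

```bash
python3 - <<'E'
from h import *
im,d=grab_frame("wrist"); p=camera_params("wrist"); W=world(d,p); z=W[...,2]
im2,d2=grab_frame("top"); W2=world(d2,camera_params("top"))
z2=W2[...,2]
for n,W_,d_ in(("w",W,d),("t",W2,d2)):
    m=(d_>0)&(W_[...,2]>.03)&(W_[...,2]<.055)&(abs(W_[...,0]-.58)<.09)&(abs(W_[...,1]+.33)<.09)
    if m.sum()>15: print(n,rect(W_[m]),m.sum(),np.percentile(W_[m],[5,50,95],axis=0).round(3).tolist())
print(spot_in("lid_handle","top")[:2])
s=arm.get_state(); print(s["width"],s["gripper_force"])
cv2.imwrite("pics/w5.png",np.hstack([cv2.resize(im,(450,338)),cv2.resize(im2[150:290,310:450],(338,338),interpolation=cv2.INTER_CUBIC)]))
E
```

```text
w (array([ 579.7, -338.6]), array([17.8, 96.5]), -0.03) 2767 [[0.533, -0.344, 0.049], [0.561, -0.338, 0.051], [0.621, -0.33, 0.052]]
t (array([ 542.9, -335. ]), array([12.3, 17.5]), -0.005) 27 [[0.535, -0.341, 0.045], [0.541, -0.334, 0.05], [0.551, -0.329, 0.054]]
[{'uv': [391.5, 227.6], 'confidence': 0.55}, {'uv': [266.5, 217.2], 'confidence': 0.54}]
0.008149164656817611 0.0
```

View pics/w5.png

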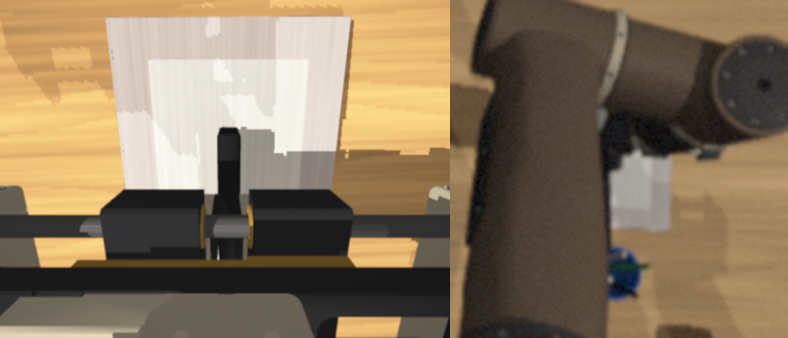

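The fingers straddle the black bar in the wrist view at (228,160), yet the width reads 8 mm with no force. I'll test by closing fully.

```bash
python3 -m jog '[[[0,0,0,0,0,0,0],[0,0,0,0,0,0,0],[0,0,0,0,0,0,0]]]' 50
```

```text
t: 27.52
eef_pos: [0.5822, -0.3393, 0.0233]
ee_rot: [3.142, -0.001, 3.103]
force: [0.3, -0.3, -0.9]
width: 0.0002
gripper_force: 0.0
```

```bash
python3 - <<'E'
from h import *
im,d=grab_frame("wrist"); p=camera_params("wrist"); W=world(d,p); print((-p["R"].T@p["t"]).round(3))
for x0 in np.arange(.52,.65,.01):
    m=(d>0)&(abs(W[...,0]-x0)<.005)&(abs(W[...,1]+.338)<.06)&(W[...,2]>.02)&(W[...,2]<.14)
    if m.sum()>3: 
        P=W[m]; h=P[(P[:,2]<.056)]; print(round(x0,3),m.sum(),"n<56",len(h), "y",np.percentile(h[:,1],[2,98]).round(4) if len(h) else "", "z",np.percentile(h[:,2],[2,50,98]).round(3) if len(h) else "", "zmax",P[:,2].max().round(3))
E
```

```text
[ 0.512 -0.337  0.212]
0.53 264 n<56 264 y [-0.343  -0.3292] z [0.024 0.049 0.052] zmax 0.053
0.54 4134 n<56 459 y [-0.3439 -0.3287] z [0.049 0.051 0.052] zmax 0.14
0.55 4415 n<56 444 y [-0.3444 -0.329 ] z [0.048 0.051 0.052] zmax 0.14
0.56 1632 n<56 427 y [-0.3447 -0.3292] z [0.048 0.051 0.052] zmax 0.14
0.57 829 n<56 358 y [-0.3447 -0.3294] z [0.049 0.051 0.055] zmax 0.134
0.58 300 n<56 30 y [-0.3398 -0.3389] z [0.05  0.051 0.052] zmax 0.12
0.59 241 n<56 12 y [-0.34   -0.3393] z [0.051 0.052 0.052] zmax 0.101
```

```bash
python3 -m jog '[[[0,0,0,0,0,0,40],[0,0,0,0,0,0,40],[0,0,0,0,0,0,40],[0,0,0,0,0,0,40]]]'; python3 - <<'E'
from h import *
for cam in("wrist","scene","top"):
    im,d=grab_frame(cam); p=camera_params(cam); W=world(d,p)
    for y0 in np.arange(-.40,-.27,.01):
        m=(d>0)&(abs(W[...,0]-.580)<.012)&(abs(W[...,1]-y0)<.005)&(W[...,2]<.16)
        if m.sum()>2: print(cam,round(y0,3),m.sum(),"z",np.percentile(W[m][:,2],[0,5,25,50,75,100]).round(3))
E
```

```text
t: 28.08
eef_pos: [0.5822, -0.3393, 0.0233]
ee_rot: [3.142, -0.001, 3.103]
force: [-0.0, 0.4, 0.7]
width: 0.0348
gripper_force: 0.0
wrist -0.4 226 z [0.011 0.011 0.012 0.012 0.013 0.014]
wrist -0.39 278 z [0.011 0.012 0.013 0.013 0.013 0.015]
wrist -0.38 332 z [0.011 0.012 0.013 0.013 0.013 0.015]
wrist -0.37 591 z [0.011 0.012 0.013 0.014 0.071 0.089]
wrist -0.36 1482 z [0.011 0.013 0.014 0.079 0.1   0.132]
wrist -0.35 354 z [0.012 0.012 0.013 0.013 0.014 0.05 ]
wrist -0.34 526 z [0.049 0.05  0.051 0.051 0.052 0.053]
wrist -0.33 367 z [0.012 0.013 0.048 0.05  0.051 0.052]
wrist -0.32 1435 z [0.011 0.012 0.014 0.081 0.103 0.133]
wrist -0.31 851 z [0.011 0.012 0.013 0.063 0.081 0.145]
wrist -0.3 936 z [0.011 0.012 0.013 0.143 0.143 0.145]
wrist -0.29 705 z [0.011 0.012 0.013 0.142 0.143 0.144]
wrist -0.28 308 z [0.011 0.012 0.012 0.013 0.013 0.015]
scene -0.4 13 z [0.006 0.008 0.01  0.01  0.011 0.014]
scene -0.39 14 z [0.006 0.008 0.01  0.011 0.012 0.017]
scene -0.38 14 z [0.006 0.009 0.011 0.012 0.015 0.08 ]
scene -0.37 11 z [0.01  0.011 0.014 0.015 0.068 0.116]
scene -0.36 22 z [0.054 0.057 0.065 0.087 0.101 0.118]
scene -0.35 3 z [0.046 0.046 0.046 0.046 0.071 0.096]
scene -0.34 19 z [0.008 0.008 0.01  0.012 0.043 0.053]
scene -0.33 29 z [0.007 0.007 0.011 0.035 0.148 0.159]
scene -0.32 35 z [0.007 0.008 0.012 0.051 0.151 0.16 ]
scene -0.31 37 z [0.007 0.01  0.013 0.065 0.143 0.155]
scene -0.3 33 z [0.008 0.008 0.012 0.072 0.141 0.145]
scene -0.29 26 z [0.008 0.011 0.014 0.14  0.143 0.145]
scene -0.28 20 z [0.005 0.007 0.01  0.012 0.013 0.159]
top -0.32 13 z [0.139 0.139 0.141 0.143 0.155 0.16 ]
top -0.31 21 z [0.14  0.14  0.141 0.142 0.144 0.147]
top -0.3 14 z [0.137 0.139 0.14  0.143 0.145 0.146]
top -0.29 10 z [0.134 0.134 0.138 0.143 0.143 0.148]
```

```bash
python3 - <<'E'
from h import *
im,d=grab_frame("wrist"); p=camera_params("wrist"); W=world(d,p)
for y0 in(-.372,-.366,-.36,-.354,-.348,-.33,-.324,-.318,-.312,-.306):
    m=(d>0)&(abs(W[...,0]-.580)<.02)&(abs(W[...,1]-y0)<.003)
    print(y0,np.histogram(W[m][:,2],bins=np.arange(0,.16,.01))[0])
s=arm.get_state(); print(s["width"],s["gripper_force"],s["eef_pos"],s["q"])
E
```

```text
-0.372 [  0 280   0   0   0  11  67  76  54   0   0   0   0   0  71]
-0.366 [  0 316   0   0   0  11  74 119  83  10  44  15   1   0  13]
-0.36 [  0 406   0   0   0  64  88  83  66 204 142 148 175 139  16]
-0.354 [  0 406   0   0   0   0   0   0   0   0   0   0   0   0   2]
-0.348 [  0 269   0   0  22   4   0   0   0   0   0   0   0   0   5]
-0.33 [  0  34   0   0  64 188   0   0   0   0   0   0   0   0  60]
-0.324 [  0 407   0   0   0   0   0   0   0   0   0   0   0   0 100]
-0.318 [  0 406   0   0   0  62  90  91  63 236 167 160 167 155 199]
-0.312 [  0 312   0   0   0  12  74 115  82   0   0   9   2   2 295]
-0.306 [  0 316   0   0   0   9  66  77  53   0   0   0   0   0 651]
0.0397677687403474 0.0 [ 0.58215654 -0.33926759  0.02333815] [-2.38944778e-01  5.01961935e-01 -1.90362885e-01  1.43676241e-04
 -8.79514442e-01 -1.37018356e+00]
```

The wrist and scene depth both put the fingertips about 31 mm above the reported TCP, so I need to go roughly 29 mm lower. I'll step down and watch the force.

```bash
python3 -m jog '[[[0,1.5,0,0,0,0,50],[0,1.5,6,0,0,0,50],[0,1.5,12,0,0,0,50],[0,1.5,17,0,0,0,50],[0,1.5,17,0,0,0,50]]]' 50; python3 - <<'E'
from h import *
im,d=grab_frame("wrist"); p=camera_params("wrist"); W=world(d,p)
for y0 in(-.375,-.369,-.363,-.357,-.318,-.312,-.306):
    m=(d>0)&(abs(W[...,0]-.580)<.02)&(abs(W[...,1]-y0)<.003)
    print(y0,np.histogram(W[m][:,2],bins=np.arange(0,.1,.005))[0])
E
```

```text
t: 28.9
eef_pos: [0.5817, -0.3377, 0.0055]
ee_rot: [3.141, -0.002, 3.103]
force: [0.3, -0.2, 0.3]
width: 0.0499
gripper_force: 0.0
-0.375 [  0   0 250   2   0   0   0   0  28  35  43  41  49  56  12   0   0   0
   0]
-0.369 [  0   0 282   1   0   0   0   2  33  39  48  81  25  50  14   0  85  81
  82]
-0.363 [  0   0 445   3   0   0   1  36  50  44  42  38  40  36  26  39 188   0
   1]
-0.357 [  0   0 454   3   0   0   0   0   0   0   0   0   0   0   0   0   0   0
   0]
-0.318 [  0   0 469   1   0   0   0   0   0   0   0   0   0   0   0   0   0   0
   0]
-0.312 [  0   0 471   2   0   0   0  40  45  44  40  44  41  34  27  42 270  64
  55]
-0.306 [  0   0 279   2   0   0   1   1  31  38  51  86  24  44  16   0   7  11
  28]
```

```bash
python3 -m jog '[[[0,0,5,0,0,0,45],[0,0,9,0,0,0,40],[0,0,11,0,0,0,30],[0,0,11,0,0,0,20],[0,0,11,0,0,0,10],[0,0,11,0,0,0,5],[0,0,11,0,0,0,5],[0,0,11,0,0,0,5]]]' 50
python3 - <<'E'
from h import *
s=arm.get_state(); p0=s["eef_pos"]
print(p0)
rows(*lidpose(p0[:2],-.037,.235)); 
E
```

```text
t: 29.95
eef_pos: [0.5823, -0.3378, -0.0046]
ee_rot: [3.142, -0.001, 3.103]
force: [0.4, 0.2, 0.2]
width: 0.0154
gripper_force: 50.0
[ 0.58227847 -0.3377926  -0.00456648]
mm [ 2.000e-01  0.000e+00 -2.396e+02] rot [ 0.    -0.001 -0.001] t 29.95 q [-0.24  0.53 -0.21  0.   -0.83 -1.37]
```

```bash
python3 -m jog '[[[0,0,-4,0,0,0,5],[0,0,-14,0,0,0,5],[0,0,-35,0,0,0,5],[0,0,-60,0,0,0,5],[0,0,-90,0,0,0,5],[0,0,-120,0,0,0,5],[0,0,-150,0,0,0,5],[0,0,-180,0,0,0,5],[0,0,-210,0,0,0,5],[0,0,-232,0,0,0,5],[0,0,-240,0,0,0,5],[0,0,-240,0,0,0,5]]]' 50
python3 - <<'E'
from h import *
d=np.load("top0.npy"); W=world(d,camera_params("top")); z=W[...,2]
m=(d>0)&(z>.1405)&(z<.155)&(abs(W[...,0]-.52)<.16)&(abs(W[...,1]-.03)<.12); m=biggest(m)
print("collar",rect(W[m]),m.sum(),np.median(z[m]))
rows(*lidpose((.521,.029),-.188,.235))
im,d=grab_frame("wrist"); p=camera_params("wrist"); W=world(d,p); z=W[...,2]
m=(d>0)&(z>.235)&(z<.27)&(abs(W[...,0]-.58)<.2)&(abs(W[...,1]+.34)<.15); m=biggest(m); 
print("lid",rect(W[m]),m.sum(),np.median(z[m]))
E
```

```text
t: 31.45
eef_pos: [0.5824, -0.3377, 0.2355]
ee_rot: [3.141, -0.0, 3.103]
force: [0.6, 0.3, -3.6]
width: 0.0156
gripper_force: 50.0
collar (array([520.3,  28.1]), array([167.5, 242.7]), -0.167) 429 0.14556386011839287
mm [ 75.4 364.1   0.7] rot [ 0.   -0.    0.15] t 31.45 q [-0.24  0.34  0.07 -0.   -1.3  -1.37]
lid (array([ 515.7, -335.3]), array([178.6, 126.9]), 1.535) 62386 0.2518064926589315
```

```bash
python3 -m jog '[[[3,15,0,0,0,0.006,5],[9,45,0,0,0,0.018,5],[17,85,0,0,0,0.034,5],[26,125,0,0,0,0.05,5],[34,165,0,0,0,0.067,5],[42,205,0,0,0,0.083,5],[50,245,0,0,0,0.1,5],[59,285,0,0,0,0.117,5],[67,325,0,0,0,0.133,5],[73,352,0,0,0,0.143,5],[75,364,0,0,0,0.147,5],[75,364,0,0,0,0.147,5],[75,364,0,0,0,0.147,5]]]' 50
python3 - <<'E'
from h import *
rows(*lidpose((.521,.029),-.184,.150))
for cam in("top","scene"):
    im,d=grab_frame(cam); W=world(d,camera_params(cam)); z=W[...,2]
    x=np.array([np.cos(CY),np.sin(CY)]); y=np.array([-np.sin(CY),np.cos(CY)])
    V=W[...,:2]-C; a=V@x; b=V@y
    for n,lo,hi in(("box",.125,.150),("lid",.238,.262)):
        m=(d>0)&(z>lo)&(z<hi)&(abs(a)<.17)&(abs(b)<.12)
        if m.sum()>20: print(cam,n,"a",np.percentile(a[m],[.5,99.5]).round(4),"b",np.percentile(b[m],[.5,99.5]).round(4),m.sum())
E
```

```text
t: 33.12
eef_pos: [0.5213, 0.0283, 0.2352]
ee_rot: [-3.141, -0.001, 2.956]
force: [0.7, -0.4, -2.5]
width: 0.0155
gripper_force: 50.0
mm [ 0.3  0.7 85.2] rot [-0.    -0.001 -0.001] t 33.12 q [ 0.43  0.08 -0.26 -0.   -1.23 -2.19]
top box a [-0.1454 -0.1316] b [-0.0926  0.0936] 276
top lid a [-0.1272  0.1293] b [-0.0894  0.0868] 1960
scene box a [-0.1426  0.1444] b [-0.0918  0.0967] 1562
scene lid a [-0.1272  0.1304] b [-0.0884  0.089 ] 2929
```

```bash
python3 -m jog '[[[0,0.5,15,0,0,0,5],[0,1,40,0,0,0,5],[0,1,65,0,0,0,5],[0,1,80,0,0,0,5],[0,1,88,0,0,0,5],[0,1,91,0,0,0,5],[0,1,94,0,0,0,5],[0,1,97,0,0,0,5],[0,1,97,0,0,0,5]]]' 50
```

```text
t: 34.35
eef_pos: [0.5215, 0.0298, 0.1385]
ee_rot: [3.142, -0.001, 2.956]
force: [-0.4, 0.2, -1.7]
width: 0.0158
gripper_force: 50.0
```

```bash
python3 -m jog '[[[0,0,2,0,0,0,5],[0,0,3.5,0,0,0,5],[0,0,5,0,0,0,5],[0,0,6,0,0,0,5],[0,0,6,0,0,0,5]]]' 50
```

```text
t: 34.98
eef_pos: [0.5215, 0.0298, 0.1325]
ee_rot: [-3.142, -0.001, 2.956]
force: [1.0, 0.3, -2.4]
width: 0.0154
gripper_force: 50.0
```

Another 1 mm, then release and back off.

```bash
python3 -m jog '[[[0,0,0.7,0,0,0,5],[0,0,1.2,0,0,0,5],[0,0,1.2,0,0,0,5]]]' 50; python3 -m jog '[[[0,0,0,0,0,0,18],[0,0,0,0,0,0,24],[0,0,0,0,0,0,40],[0,0,0,0,0,0,50],[0,0,0,0,0,0,50],[0,0,-30,0,0,0,50],[0,0,-80,0,0,0,50],[0,0,-130,0,0,0,50],[0,0,-150,0,0,0,50]]]'; python3 - <<'E'
from h import *
x=np.array([np.cos(CY),np.sin(CY)]); y=np.array([-np.sin(CY),np.cos(CY)])
for cam in("wrist","scene"):
    im,d=grab_frame(cam); W=world(d,camera_params(cam)); z=W[...,2]
    V=W[...,:2]-C; a=V@x; b=V@y
    m=(d>0)&(z>.142)&(z<.16)&(abs(a)<.135)&(abs(b)<.095)
    A=np.c_[a[m],b[m],np.ones(m.sum())]; print(cam,np.linalg.lstsq(A,z[m],rcond=None)[0].round(4),np.percentile(a[m],[1,99]).round(3),np.percentile(b[m],[1,99]).round(3),m.sum())
E
```

```text
t: 35.35
eef_pos: [0.5216, 0.0298, 0.1324]
ee_rot: [3.142, -0.0, 2.957]
force: [-4.5, 0.3, 8.7]
width: 0.0156
gripper_force: 50.0
t: 36.48
eef_pos: [0.5228, 0.0299, 0.2847]
ee_rot: [3.14, 0.003, 2.956]
force: [1.1, -0.1, -0.4]
width: 0.0501
gripper_force: 0.0
wrist [0.0043 0.001  0.1513] [-0.127  0.087] [-0.086  0.088] 26264
scene [0.0004 0.0002 0.1482] [-0.125  0.129] [-0.086  0.09 ] 3492
```

```bash
python3 -m jog '[[[0,0,0,0,0,0,50],[0,0,0,0,0,0,50]]]'; python3 -c "
from station import arm; print(arm.job_done())"
```

```text
t: 36.83
eef_pos: [0.521, 0.0297, 0.2799]
ee_rot: [-3.141, -0.003, 2.956]
force: [1.0, -0.8, -0.3]
width: 0.0505
gripper_force: 0.0
the job is handed in; nothing more can be done
None
```

The job is handed in at 36.8 s: by the camera depth data all three models are in the basket, the empty tray is flat on its mat, and the lid is level and seated on the tank; the bystanders were not re-measured at the end.

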